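# Fetch the spice from the back row of the rack

### The job

I need the black-capped spice jar, which stands in the back row of the wooden spice rack, under the upper shelf: take out the jar standing right in front of it and set it aside on the worktop, bring the black-capped jar out and stand it on the round wooden tray, and then put the front jar back in its own place in the rack. Keep the jars upright and set them down gently, do not let them drop; leave the other front jar, the salt shaker and the mug where they are.

Things in the scene. Friction and masses are not known exactly. Their poses are not given: they have to be found in the camera images.
- spice_rack: stepped wooden spice rack, fixed, 140 deep x 212 wide x 202 mm tall, turned a little. Origin: centre of its footprint, on the worktop; +x to its back, +y to its left seen from the front. Two bays in front, middles at (x, y) = (-39, +-50) mm, floor 12 mm high; two back places at (17, +-50) on a tier 42 mm high (step at x = -13). Jars in the front row stand open above.
- shelf_edge (a point): middle of the lower front edge of the rack's upper shelf, x = 2, y = 0, z = 192 mm in the rack's frame (axes as the rack's): a 10 mm board, 220 wide, over the back row, 45 mm above the jars there. No room for an upright gripper: reach in from the front, tool leaning 30 to 45 degrees. A back jar, raised 5 to 30 mm, is drawn out level; ahead of x = -30 it may rise.
- front_rail (a point): middle of the 6 mm steel rail across the rack's front that holds the front jars in: x = -68, y = 0, z = 40 mm in the rack's frame. Lift a front jar over it (45 mm up is ample). A divider 6 mm thick parts the bays at y = 0 (34 mm high in front; a partition up to the shelf behind); side cheeks have inner faces at y = +-98, 52 mm high in front, full height behind x = 4.
- round_tray: round wooden tray, fixed, 132 mm in diameter over its rim, 14 mm high; flat inner floor 6 mm above the worktop, 112 mm in diameter. Origin: centre of its underside on the worktop.
- black_jar: round glass spice jar with a black screw cap, 41 mm in diameter over the cap (the cap is the top 20 mm), 105 mm tall, about 110 g. Origin: centre of its underside; z up along the jar. The jar to fetch. Stands on the rack's back tier behind the left or the right front jar (which one varies), within 7 mm of the middle of its place.
- red_jar: round glass spice jar with a red screw cap, 44 mm in diameter over the cap (the cap is the top 20 mm), 105 mm tall, about 110 g. Origin: centre of its underside; z up along the jar. Stands on the rack's front floor, in the left or the right front bay (which one varies), within 7 mm of the middle of the bay.
- yellow_jar: round glass spice jar with a yellow screw cap, 42 mm in diameter over the cap (the cap is the top 20 mm), 106 mm tall, about 110 g. Origin: centre of its underside; z up along the jar. Stands on the rack's front floor, in the left or the right front bay (which one varies), within 7 mm of the middle of the bay.
- salt_shaker: grey salt shaker with a domed top, 44 x 44 x 90 mm, 100 g, on the back tier in the place that the black-capped jar does not take. Origin: centre of its underside. To be left alone.
- mug: green and white ceramic mug, 86 mm in diameter, 99 mm tall, 121 mm with its handle, standing on the worktop to the left of the rack. Origin: centre of the underside of the whole mug with its handle. To be left alone.

How it is judged:
By the outcome, as a careful person would: the job done as asked, in the order asked, and still so for the second after the job is handed in, with the robot touching nothing.
It also fails if it takes over 59 s, if anything falls off the work surface, if the arm or the gripper's body presses on something with over 40 N, if the wrist force passes 120 N, or if a joint passes its speed limit or range.

### The arm

A 7-joint arm with a two-finger parallel gripper is mounted at the origin on a cart in front of the work surface, level with it; the furniture and walls round the work are solid. World frame = base frame: x ahead of the robot, y to its left, z up, the work surface at z = 0. Lengths are in m, angles in rad, forces in N, time in s.
With the tool pointing down it reaches from about 0.4 to 0.85 m from the base axis. Payload 6.9 kg.
Tool frame: the origin (TCP) lies midway between the tips of the shut fingers; the grasp point (between the pads) lies 19 mm behind it (env.grasp_offset is the distance from the TCP to the grasp point, in m); z points along the fingers, y is the line along which they close (so a half turn about z gives the same grasp; the last joint's range is limited). The gripper opens to 85 mm and grips with 20 to 120 N. Pads are 22 mm wide; open, the fingers measure 114 mm over their backs; the gripper's body (76 mm by 85 mm) begins 54 mm behind the grasp point. The pads swing forward as they close: fully open they stand 13 mm farther back than shut.
Start: joints at [-1.159, 0.507, -0.238, 1.5, 0.126, 1.149, -0.155], TCP at [0.189, 0.596, 0.231] pointing down, gripper open.
Joint ranges: [-3.08, 3.08], [-0.24, 2.05], [-1.43, 1.35], [0, 2.5], [-1.52, 4.66], [0.17, 1.96], [-2.89, 2.89]. Speed limits (rad/s): [2.39, 2.39, 3.14, 3.14, 3.14, 3.14, 3.14].

### API

Orientations are given as a unit quaternion [x, y, z, w].
In Python, from workcell import env, fingers, planner, status, camera, camera_info, ticket gives the robot as it stands. Calls block until the motion is done:
- env.movep(position, orientation): joint-space move of the TCP to a pose.
- env.servo_line(position, rate=0.15, frame=None): straight line of the TCP; frame=None keeps the orientation; rate is the mean speed in m/s.
- env.move_joints(angles): joint-space move.
- fingers.command_gripper(opening): finger opening in m; the grip force is fixed at half the most; returns when the fingers have stopped.
- env.dwell(seconds).
- planner.ik(position, orientation): joint angles nearest the present ones, or None.
- status.state(): the state.
- camera(name): name is "scene" or "side" or "wrist"; returns the picture (480x640x3 uint8, red, green, blue); there is no depth.
- camera_info(name): a dict with "camera_matrix" (3x3 intrinsics, pixels), "eye" and "orientation" of the camera in the world; the wrist camera has in their place "tool_from_camera" (4x4, takes a point from camera to tool coordinates, whose origin is the TCP and whose axes are the flange's). Camera axes: x right, y down, z forward; pixel columns grow to the right and rows downward; lengths in m; the calibration is good to about 2 mm. A picture is of the moment at which its call begins: read the wrist's pose just before it. camera_info takes no time and is no camera call.
A pose or a line that the arm cannot do raises env.MotionError and nothing moves.
- ticket.sign_off(): hands the job in; it is judged then, once.
The state is a dict: "time": time; "joint_pos": joint angles; "joint_vel": joint speeds; "joint_torque": joint torques, N m; "eef_pos": TCP position; "tool_rot": TCP orientation; "force": force on the tool from outside, world axes, zero at the start; "torque": the same for the moment, N m; "gripper_width": finger opening in m; "finger_force": force on a finger pad.
Only numpy, scipy, OpenCV 4.12 (cv2) and the standard library are available. Lean on these libraries where they do the work, as an engineer would, in place of code of your own. Each camera call takes 0.05 s, during which the arm holds its last target. There are 200 camera calls.

## Working session

There is one attempt and no reset: what is moved stays moved. The work goes in short steps, each a Python script; the robot and the scene stay as the last script left them, time stands still between calls to the robot, and variables do not carry over. Pictures are saved under pics/ and viewed, at most 10 in all, crops included, and the job is handed in when it is done.

```bash
mkdir -p pics; ls; python3 - <<'E'
from workcell import env, fingers, planner, status, camera, camera_info, ticket
import cv2,numpy as np
for n in ("scene","side"):
    im=camera(n); cv2.imwrite(f"pics/{n}0.png",im[:,:,::-1]); print(n,camera_info(n))
print(camera_info("wrist")); print(status.state()); print(env.grasp_offset)
E
```

```text
pics
scene {'camera_matrix': array([[565.09579533,   0.        , 318.72951157],
       [  0.        , 565.09579533, 245.13554071],
       [  0.        ,   0.        ,   1.        ]]), 'eye': array([-0.04504043, -0.20507504,  0.58772877]), 'orientation': array([ 0.77701997, -0.38809277,  0.2265277 , -0.44080513])}
side {'camera_matrix': array([[461.47814086,   0.        , 309.19328646],
       [  0.        , 461.47814086, 244.09356889],
       [  0.        ,   0.        ,   1.        ]]), 'eye': array([0.0934192 , 0.04355724, 0.8362206 ]), 'orientation': array([ 0.79013875, -0.53566838,  0.16186581, -0.2500792 ])}
{'camera_matrix': array([[347.60439985,   0.        , 321.43148906],
       [  0.        , 347.60439985, 242.50647071],
       [  0.        ,   0.        ,   1.        ]]), 'tool_from_camera': array([[-2.55998736e-04, -9.50856540e-01, -3.09631676e-01,
         7.93066547e-02],
       [ 9.99999921e-01, -3.38005716e-04,  2.11206525e-04,
         4.02041240e-04],
       [-3.05484382e-04, -3.09631597e-01,  9.50856551e-01,
        -1.42249030e-01],
       [ 0.00000000e+00,  0.00000000e+00,  0.00000000e+00,
         1.00000000e+00]])}
{'time': 0.1, 'joint_pos': array([-1.15849185,  0.5082444 , -0.23755435,  1.50103591,  0.12570364,
        1.14888187, -0.15479349]), 'joint_vel': array([-0.00025566, -0.00160584, -0.00077276, -0.0023583 , -0.0016735 ,
       -0.00175925,  0.00070118]), 'joint_torque': array([-4.71159612e-03, -6.21831107e+01, -2.19496608e+00, -2.50203824e+01,
        1.23320497e-02,  7.80101895e-03,  2.51024341e-05]), 'eef_pos': array([0.18868215, 0.5953717 , 0.23052215]), 'tool_rot': array([ 1.52781464e-01,  9.88259683e-01, -7.82029867e-04, -1.10872290e-04]), 'force': array([ 0.20304966, -0.87687778, -0.36435391]), 'torque': array([ 0.00732063,  0.01788434, -0.02658538]), 'finger_force': 0.0, 'gripper_width': 0.0853895889217152}
0.0187
```

View pics/scene0.png

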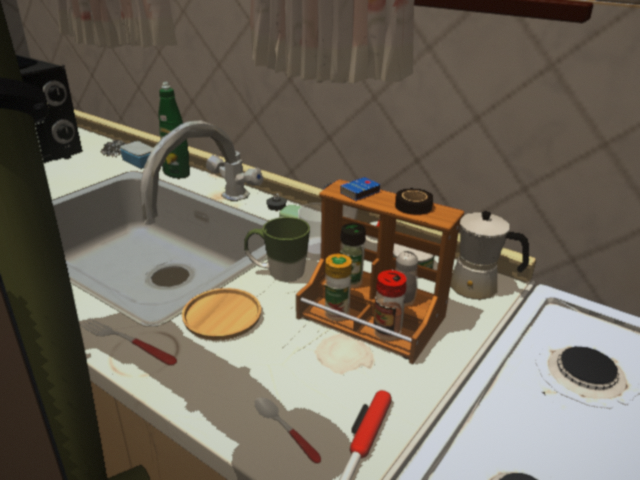

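View pics/side0.png

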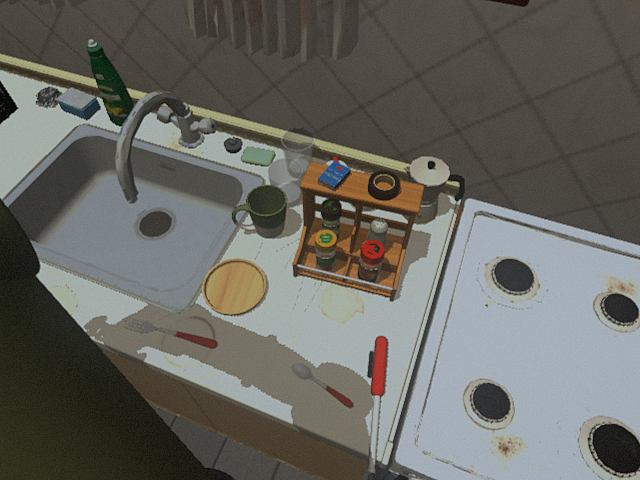

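```bash
python3 - <<'E'
import cv2
a=cv2.imread("pics/scene0.png")[170:360,290:480]; cv2.imwrite("pics/sc.png",cv2.resize(a,None,fx=3.15,fy=3.15,interpolation=cv2.INTER_CUBIC)[:600])
a=cv2.imread("pics/side0.png")[150:320,195:435]; cv2.imwrite("pics/si.png",cv2.resize(a,None,fx=3.3,fy=3.3,interpolation=cv2.INTER_CUBIC))
E
```

```text
(no output)
```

View pics/sc.png

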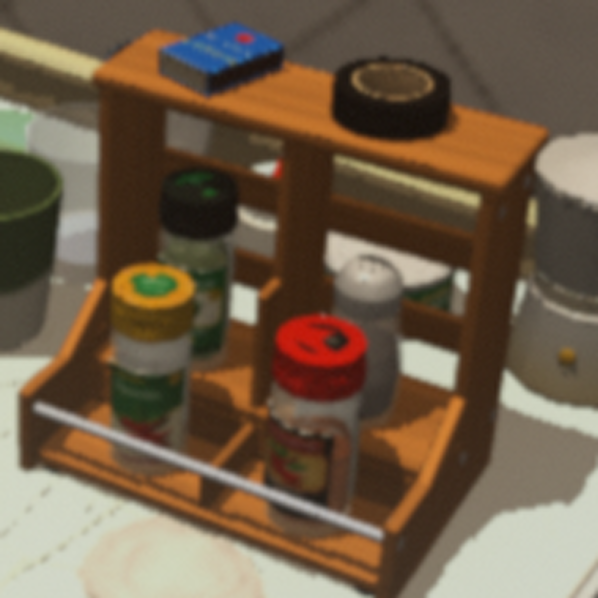

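View pics/si.png

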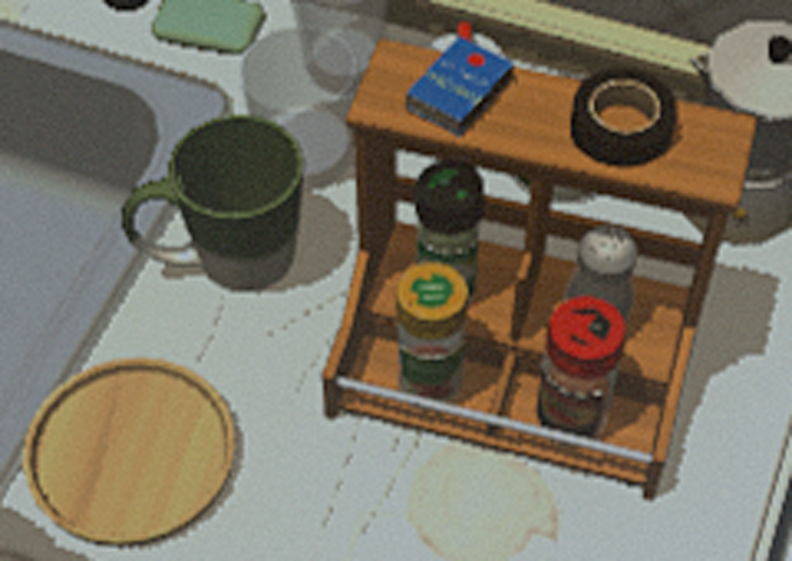

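```bash
cat > meas.py <<'E'
from workcell import camera_info
import numpy as np
from scipy.spatial.transform import Rotation as R
from scipy.optimize import least_squares as LS
CI={n:camera_info(n) for n in("scene","side")}
sc=lambda u,v:("scene",290+u/3.15,170+v/3.15)
si=lambda u,v:("side",195+u/3.3,150+v/3.3)
def proj(n,p):
    c=CI[n]; q=R.from_quat(c["orientation"]).inv().apply(np.asarray(p)-c["eye"]); k=c["camera_matrix"]@q; return k[:2]/k[2]
def ray(o,z):
    n,u,v=o;c=CI[n]; d=R.from_quat(c["orientation"]).apply(np.linalg.solve(c["camera_matrix"],[u,v,1])); return (c["eye"]+d*(z-c["eye"][2])/d[2])[:2]
if __name__=="__main__":
    P=[((2,110,202),sc(97,75),si(348,118)),((2,-110,202),sc(502,187),si(743,203)),
     ((-70,106,0),sc(22,465),si(327,415)),((-70,-106,0),sc(385,597),si(651,497)),]
    rm=[((-68,0,40),sc((36+382)/2,(406+535)/2),si((340+655)/2,420))]
    def w(x,p): c,s=np.cos(x[2]),np.sin(x[2]); p=np.array(p)/1e3; return np.array([x[0]+c*p[0]-s*p[1],x[1]+s*p[0]+c*p[1],p[2]])
    f=lambda x:np.concatenate([proj(o[0],w(x,e[0]))-o[1:] for e in P+rm for o in e[1:]])
    r=LS(f,[.6,-.1,-.5],loss="soft_l1"); print("rack",r.x,"res",f(r.x).round(1))
    for nm,z,a,b in[("yellow",.118,sc(153,287),si(433,290)),("black",.147,sc(200,190),si(450,190)),("red",.117,sc(320,345),si(587,327)),("tray",.014,("scene",222,313.5),si(131,452)),("mug",.099,("scene",289,231),si(237,165))]:
        A,B=ray(a,z),ray(b,z); m=(A+B)/2; c,s=np.cos(r.x[2]),np.sin(r.x[2]); d=m-r.x[:2]
        print(nm,A,B,m,"rackframe",c*d[0]+s*d[1],-s*d[0]+c*d[1])
E
python3 meas.py
```

```text
rack [0.62030467 0.16911898 0.08309289] res [-2.1 -1.2 -0.2 -0.6  1.3 -0.4 -0.1  0.5 -0.1  0.4  0.2 -1.1  1.7  5.4
  1.4  0.  -2.4  0.3 -1.5 -0.6]
yellow [0.57543177 0.21131172] [0.57598949 0.21236928] [0.57571063 0.2118405 ] rackframe -0.040894412594383846 0.046275304574056264
black [0.62791981 0.21965841] [0.62686764 0.2216373 ] [0.62739372 0.22064786] rackframe 0.011341346316748293 0.05076271700361834
red [0.582603   0.12015973] [0.58453139 0.12197012] [0.58356719 0.12106492] rackframe -0.04059908657970382 -0.04483914918116936
tray [0.46216968 0.36353063] [0.46269291 0.36696225] [0.4624313  0.36524644] rackframe -0.14105062835183022 0.20855383922242038
mug [0.62923383 0.35525604] [0.63406628 0.36620049] [0.63165006 0.36072827] rackframe 0.027209291333248998 0.19000655365989197
```

```bash
cat > h.py <<'E'
from workcell import env, fingers, planner, status, camera, camera_info, ticket
import numpy as np, cv2
from scipy.spatial.transform import Rotation as R
RX,RY,YAW=.6203,.1691,.083
def W(x,y,z=0):  # rack frame mm -> world m
    c,s=np.cos(YAW),np.sin(YAW); x,y=x/1e3,y/1e3; return np.array([RX+c*x-s*y,RY+s*x+c*y,z/1e3])
def ori(th,psi):
    d=np.array([np.cos(psi),np.sin(psi),0]); u=np.array([0,0,1.])
    z=np.sin(th)*d-np.cos(th)*u; x=-np.cos(th)*d-np.sin(th)*u
    return R.from_matrix(np.c_[x,np.cross(z,x),z]).as_quat()
Q=ori(np.radians(45),YAW)
ZT=R.from_quat(Q).apply([0,0,1])
def tcp(g): return np.asarray(g)+ZT*env.grasp_offset   # grasp point -> TCP
def line(g,rate=.15): env.servo_line(tcp(g),rate=rate)
def st(msg=""):
    s=status.state(); print(msg,"t%.2f"%s["time"],"g",(s["eef_pos"]-ZT*env.grasp_offset).round(4),"F",s["force"].round(1),"w%.4f"%s["gripper_width"],"ff%.1f"%s["finger_force"]); return s
def lower(g,n=6):  # last mm in 1 mm steps until contact; g = expected seat + 3 mm
    f0=status.state()["force"][2]
    for i in range(1,n):
        line(np.asarray(g)-[0,0,.001*i],rate=.02); env.dwell(.05); f=status.state()["force"][2]
        if abs(f-f0)>2.5: break
    st("seated step %d f0 %.1f"%(i,f0))
def pic(n,name): cv2.imwrite(f"pics/{name}.png",camera(n)[:,:,::-1])
YEL=np.array([.5757,.2118,.107]); YEL0=YEL+W(-2,0)-W(0,0)
BLK=np.array([.6274,.2206,.135]); BLK0=BLK+W(-2,0)-W(0,0)
ASIDE=W(-130,-85,94); TRAY=np.array([.4624,.3652,.099])  # z: grasp height there
E
python3 - <<'E'
from h import *
from meas import proj
for n,g in dict(pre=W(-100,46,150),yel=YEL0,yelup=YEL0+[0,0,.055],out=W(-130,46,165),as_up=ASIDE+[0,0,.06],aside=ASIDE,preb=BLK0+W(-80,0)-W(0,0),blk=BLK0,trayup=TRAY+[0,0,.06],tray=TRAY).items():
    q=planner.ik(tcp(g),Q); print(n,np.round(g,3),None if q is None else np.round(q,2))
for p in (ASIDE[:2],): print(proj("scene",[*p,0]),proj("side",[*p,0]))
E
```

```text
pre [0.517 0.207 0.15 ] [-0.62  0.45 -0.07  2.48  2.36  0.64 -1.33]
yel [0.574 0.212 0.107] [-0.35  0.6  -0.34  2.38  2.34  0.76 -1.19]
yelup [0.574 0.212 0.162] [-0.5   0.46 -0.12  2.34  2.29  0.55 -1.15]
out [0.487 0.204 0.165] None
as_up [0.498 0.074 0.154] None
aside [0.498 0.074 0.094] None
preb [0.546 0.214 0.135] [-0.49  0.51 -0.2   2.42  2.33  0.68 -1.25]
blk [0.625 0.22  0.135] [-0.36  0.56 -0.25  2.24  2.27  0.59 -1.05]
trayup [0.462 0.365 0.159] [-1.31  0.52  0.37  2.28  1.85  0.45 -1.14]
tray [0.462 0.365 0.099] [-1.32  0.66  0.4   2.33  2.19  0.48 -1.56]
[383.72627717 383.71290795] [377.11512181 323.97174865]
```

```bash
python3 - <<'E'
from h import *
def chk(flip,th,psi,items):
    q4=(R.from_quat(ori(np.radians(th),psi))*R.from_euler('z',np.pi*flip)).as_quat(); zt=R.from_quat(q4).apply([0,0,1])
    print("flip",flip,"th",th,"psi",round(psi,2))
    for n,g in items.items():
        q=planner.ik(g+zt*env.grasp_offset,q4); print("  ",n,None if q is None else np.round(q,2))
A=dict(pre=W(-60,46,165),yel=YEL0,yelup=YEL0+[0,0,.055],out=W(-130,46,165),as_up=ASIDE+[0,0,.06],aside=ASIDE)
B=dict(preb=BLK0+W(-80,0)-W(0,0),blk=BLK0,out=W(-85,50,175),trayup=TRAY+[0,0,.06],tray=TRAY)
for f in(0,1):
    chk(f,20,YAW,A); chk(f,45,YAW,B); chk(f,45,.4,B)
E
```

```text
flip 0 th 20 psi 0.08
   pre [-0.4   0.41 -0.11  2.01  0.45  0.43  0.78]
   yel [-0.41  0.52 -0.07  2.03  0.57  0.31  0.66]
   yelup [-0.38  0.44 -0.12  1.97  0.44  0.44  0.8 ]
   out [-0.49  0.33 -0.07  2.16  0.5   0.37  0.66]
   as_up [-0.18  0.31 -0.07  2.25  0.31  0.24  1.13]
   aside [ 0.08  0.46 -0.44  2.32  1.38  0.26  0.05]
flip 0 th 45 psi 0.08
   preb [-0.49  0.51 -0.2   2.42  2.33  0.68 -1.25]
   blk [-0.36  0.56 -0.25  2.24  2.27  0.59 -1.05]
   out [-0.71  0.4   0.09  2.41  2.34  0.5  -1.27]
   trayup [-1.31  0.52  0.37  2.28  1.85  0.45 -1.14]
   tray [-1.32  0.66  0.4   2.33  2.19  0.48 -1.56]
flip 0 th 45 psi 0.4
   preb [ 0.32  0.78 -1.23  2.45  2.2   0.97 -0.54]
   blk [ 0.37  0.85 -1.23  2.26  2.15  0.88 -0.31]
   out [ 0.36  0.63 -1.22  2.45  2.14  0.82 -0.54]
   trayup [-0.82  0.45 -0.13  2.4   2.33  0.58 -1.21]
   tray [-0.65  0.62 -0.39  2.45  2.35  0.84 -1.24]
flip 1 th 20 psi 0.08
   pre [-0.8   0.45  0.46  2.02 -0.22  0.39 -1.71]
   yel [-0.73  0.56  0.39  2.04 -0.35  0.27 -1.59]
   yelup [-0.78  0.48  0.46  1.98 -0.25  0.4  -1.67]
   out [-0.91  0.37  0.5   2.17 -0.14  0.32 -1.83]
   as_up [-0.48  0.33  0.32  2.25 -0.29  0.24 -1.4 ]
   aside [-0.61  0.49  0.55  2.33 -1.46  0.23 -0.23]
flip 1 th 45 psi 0.08
   preb [-0.33  0.53 -0.44  2.42  2.21  0.77  2.02]
   blk [-0.37  0.56 -0.24  2.24  2.28  0.58  2.08]
   out [-0.62  0.4  -0.04  2.41  2.27  0.54  1.95]
   trayup [-1.55  0.6   0.74  2.29  2.14  0.24  1.69]
   tray [-1.16  0.63  0.16  2.33  2.04  0.61  1.75]
flip 1 th 45 psi 0.4
   preb [ 0.13  0.6  -0.83  2.46  2.46  0.75  2.29]
   blk [ 0.07  0.61 -0.63  2.26  2.55  0.54  2.29]
   out [ 0.02  0.43 -0.63  2.45  2.56  0.55  2.14]
   trayup [-0.74  0.45 -0.24  2.4   2.27  0.62  2.  ]
   tray [-0.49  0.66 -0.63  2.44  2.24  0.95  2.05]
```

```bash
cat >> h.py <<'E'
QY=ori(np.radians(10),YAW)
def use(q):
    global Q,ZT
    Q=q; ZT=R.from_quat(Q).apply([0,0,1])
E
python3 - <<'E'
import h; from h import *
use(QY)
for n,g in dict(pre=YEL0+[0,0,.1],yel=YEL0,out=W(-125,20,165),as_up=ASIDE+[0,0,.06],aside=ASIDE).items():
    q=planner.ik(h.tcp(g),QY); print(n,None if q is None else np.round(q,2))
fingers.command_gripper(.062)
env.movep(h.tcp(YEL+[0,0,.1]),QY); st("pre")
line(YEL+[0,0,.005]); st("at"); pic("wrist","w1"); pic("scene","s1")
E
```

```text
pre [-0.3   0.44 -0.18  1.76  0.2   0.79  1.06]
yel [-0.3   0.56 -0.19  1.88  0.31  0.57  0.95]
out [-0.32  0.37 -0.16  2.03  0.22  0.59  1.02]
as_up [-0.13  0.36 -0.11  2.1   0.13  0.52  1.32]
aside [-0.1   0.46 -0.15  2.17  0.27  0.36  1.17]
pre t2.44 g [0.5753 0.2132 0.2071] F [-0.6  0.2  1.4] w0.0618 ff0.0
at t3.23 g [0.5761 0.2123 0.1127] F [-0.6 -0.1  0.4] w0.0625 ff0.0
```

```bash
python3 - <<'E'
import cv2,numpy as np
a=cv2.imread("pics/s1.png")[150:360,290:480]; b=cv2.imread("pics/w1.png")
a=cv2.resize(a,(380,420)); b=cv2.resize(b,(420,315)); c=np.zeros((420,800,3),np.uint8); c[:,:380]=a; c[:315,380:]=b; cv2.imwrite("pics/c1.png",c)
E
```

```text
(no output)
```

View pics/c1.png

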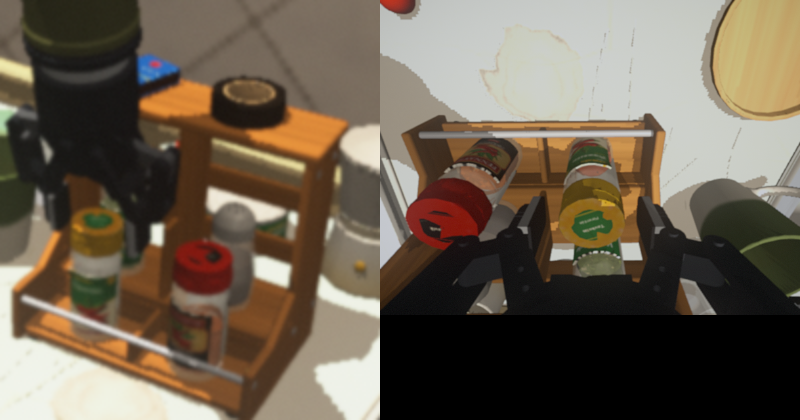

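```bash
python3 - <<'E'
import h; from h import *
from meas import proj
use(QY); s=status.state(); p=s["eef_pos"]; r=R.from_quat(s["tool_rot"])
ci=camera_info("wrist"); T=np.linalg.inv(ci["tool_from_camera"])
def wp(t): c=(T@[*t,1])[:3]; k=ci["camera_matrix"]@c; k=k[:2]/k[2]; return (380+k[0]*.656).round(), (k[1]*.656).round()
def sp(x): k=proj("scene",x); return ((k-[290,150])*2).round()
for n,t in dict(tcp=(0,0,0),grasp=(0,0,-.019),padL=(0,.031,-.019),padR=(0,-.031,-.019),tipR=(0,-.031,-.008)).items():
    print(n,wp(t),sp(p+r.apply(t)))
cap=np.array([.5757,.2118,.118]); t=r.inv().apply(cap-p); print("cap est",t,wp(t),sp(cap))
print(np.array(s["tool_rot"]),QY)
E
```

```text
tcp (np.float64(590.0), np.float64(204.0)) [ 98. 244.]
grasp (np.float64(590.0), np.float64(219.0)) [ 97. 226.]
padL (np.float64(640.0), np.float64(219.0)) [ 63. 215.]
padR (np.float64(540.0), np.float64(219.0)) [131. 238.]
tipR (np.float64(544.0), np.float64(210.0)) [132. 248.]
cap est [-0.00012671 -0.00036482 -0.02352373] (np.float64(590.0), np.float64(223.0)) [ 97. 222.]
[-0.04133157  0.99524749  0.00401688  0.08807946] [-0.04133021  0.99533697  0.00361593  0.0870807 ]
```

```bash
python3 - <<'E'
import h; from h import *
use(QY)
G=YEL-[0,0,.004]
line(G); fingers.command_gripper(.03); st("grip")
line(G+[0,0,.01],.05); st("up1")
line(G+[0,0,.058]); st("up")
line(W(-125,20,G[2]*1e3+58),.2)
A=ASIDE.copy(); A[2]=G[2]-.012
line(A+[0,0,.02],.2); line(A+[0,0,.003],.05); lower(A+[0,0,.003])
fingers.command_gripper(.062); st("open")
line(A+[0,0,.1],.2); st("clear"); pic("side","s2"); pic("scene","s2b")
a=cv2.imread("pics/s2.png")[150:350,220:440]; b=cv2.imread("pics/s2b.png")[170:420,290:480]
cv2.imwrite("pics/c2.png",np.hstack([cv2.resize(a,(440,400)),cv2.resize(b,(304,400))]))
E
```

```text
grip t3.90 g [0.5761 0.212  0.1037] F [-0.9  0.2  4.5] w0.0397 ff60.3
up1 t4.25 g [0.5758 0.2118 0.1133] F [-0.4 -0.3 -2.3] w0.0399 ff60.5
up t4.72 g [0.5755 0.2116 0.1607] F [-0.3  0.6 -1.4] w0.0398 ff60.5
seated step 3 f0 -0.8 t7.43 g [0.4983 0.0737 0.0916] F [-0.9  0.2  6.6] w0.0401 ff61.3
open t7.78 g [0.4978 0.0736 0.0909] F [-0.6 -0.5 -0.3] w0.0621 ff0.0
clear t8.43 g [0.4973 0.0733 0.1903] F [ 0.5  0.4 -0.5] w0.0623 ff0.0
```

View pics/c2.png

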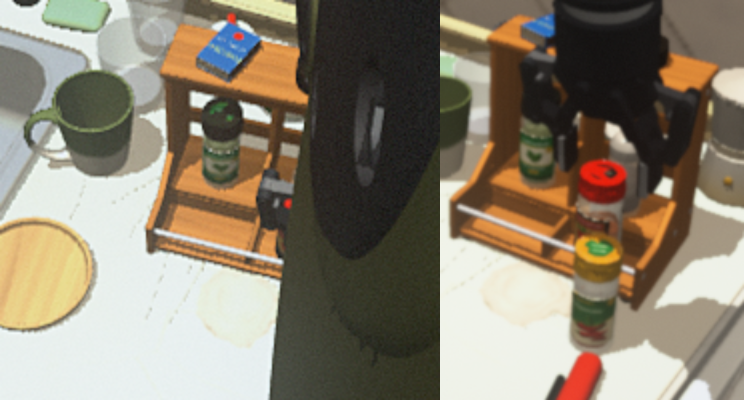

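```bash
python3 - <<'E'
import h; from h import *
use(QY)
q0=status.state()["joint_pos"]
line(W(-90,50,250),.25); st("hi")
Q45=ori(np.radians(45),YAW); use(Q45)
for x,y,z in((-90,50,250),(-80,50,200),(-70,50,140)):
    q=planner.ik(h.tcp(W(x,y,z)),Q45); print(x,z,None if q is None else q.round(2))
fingers.command_gripper(.056)
env.movep(h.tcp(W(-90,50,250)),Q45); st("tilt")
by=W(0,0)
d=lambda x:BLK+W(x,0)-W(0,0)
line(d(-75)+[0,0,.03],.2); line(d(-75)); st("pre"); print(status.state()["joint_pos"].round(2))
line(d(-40),.1); st("near"); pic("scene","s3"); pic("wrist","w3"); pic("side","s3b")
a=cv2.imread("pics/s3.png")[150:350,290:480]; b=cv2.imread("pics/w3.png"); c=cv2.imread("pics/s3b.png")[150:300,260:440]
cv2.imwrite("pics/c3.png",np.hstack([cv2.resize(a,(400,420)),np.vstack([cv2.resize(b,(400,300)),cv2.resize(c,(400,300))])[:420] if 0 else cv2.resize(b,(400,420))]))
E
```

```text
hi t9.28 g [0.5258 0.2099 0.2486] F [ 0.7 -0.9  0.2] w0.0619 ff0.0
-90 250 [-1.22  0.29  0.72  2.33  2.17  0.2  -1.05]
-80 200 [-0.59  0.34 -0.07  2.37  2.13  0.49 -1.03]
-70 140 [-0.27  0.53 -0.52  2.41  2.17  0.79 -1.06]
tilt t11.32 g [0.5269 0.2115 0.2504] F [-1.1 -1.1  0.1] w0.0562 ff0.0
pre t12.53 g [0.5525 0.2143 0.1352] F [-0.1 -0.6  0.6] w0.0560 ff0.0
[-0.75  0.52  0.18  2.41  2.58  0.55 -1.52]
near t13.03 g [0.5874 0.2171 0.1354] F [-0.9 -0.4  0.4] w0.0559 ff0.0
```

View pics/c3.png

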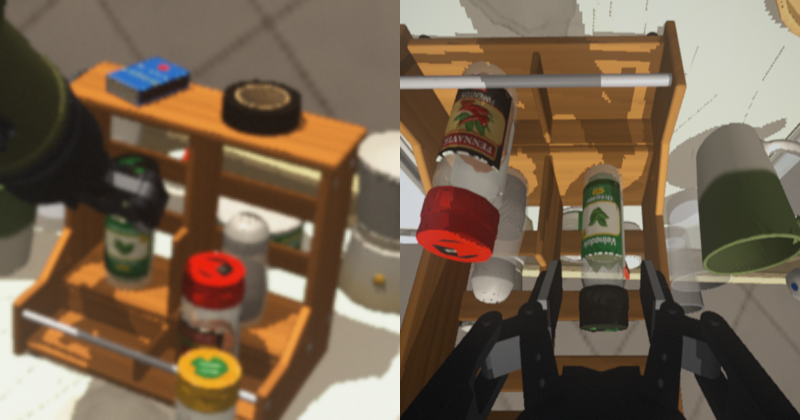

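```bash
python3 - <<'E'
import h; from h import *
use(ori(np.radians(45),YAW))
d=lambda x,z=0:BLK+W(x,0)-W(0,0)+[0,0,z/1e3]
line(d(-15),.08); st("a"); line(d(-2),.06); s=st("b")
fingers.command_gripper(.03); st("grip")
line(d(-2,9),.04); st("up")
line(d(-75,9),.1); st("out"); pic("scene","s4"); pic("side","s4b")
a=cv2.imread("pics/s4.png")[150:350,290:480]; b=cv2.imread("pics/s4b.png")[150:300,240:440]
cv2.imwrite("pics/c4.png",np.hstack([cv2.resize(a,(400,400)),cv2.resize(b,(400,400))]))
E
```

```text
a t13.65 g [0.6123 0.2191 0.1348] F [-0.2 -0.5 -0.3] w0.0559 ff0.0
b t14.02 g [0.6257 0.2204 0.135 ] F [-0.2 -0.2  0.1] w0.0563 ff0.0
grip t14.30 g [0.6253 0.2206 0.1351] F [ 0.7 -0.5  1. ] w0.0387 ff60.1
up t14.68 g [0.6254 0.2205 0.1444] F [-0.4 -0.8 -0.5] w0.0386 ff60.1
out t15.56 g [0.5533 0.2146 0.1443] F [ 0.3 -0.7 -1.1] w0.0390 ff60.1
```

View pics/c4.png

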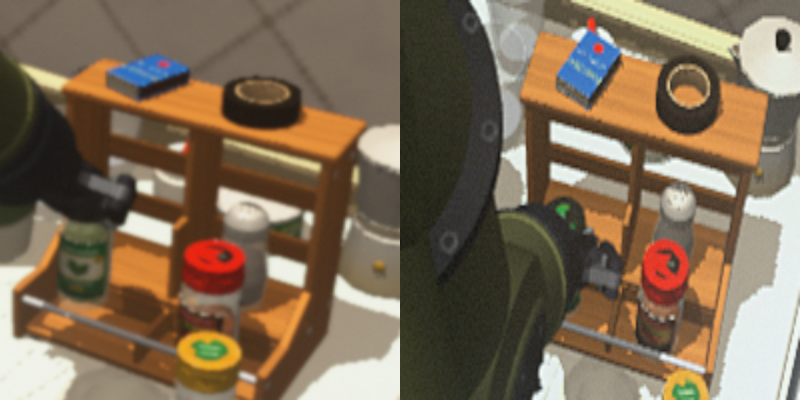

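```bash
python3 - <<'E'
import h; from h import *
Q0=ori(np.radians(45),YAW); use(Q0)
d=lambda x,z=0:BLK+W(x,0)-W(0,0)+[0,0,z/1e3]
line(d(-75,40),.1); st("rise")
T=TRAY+[.001,0,0]
try: line(T+[0,0,.075],.15)
except env.MotionError as e:
    print("fallback",e)
    Q0=ori(np.radians(45),.35); use(Q0); env.movep(h.tcp(T+[0,0,.075]),Q0)
s=st("over"); print(s["joint_pos"].round(2), R.from_quat(s["tool_rot"]).as_matrix()[:,1].round(3))
try:
    line(T+[0,0,.003],.1); st("low"); lower(T+[0,0,.003])
except env.MotionError as e: print("ERR",e)
pic("side","s5"); pic("scene","s5b")
a=cv2.imread("pics/s5.png")[170:340,180:380]; b=cv2.imread("pics/s5b.png")[170:370,160:360]
cv2.imwrite("pics/c5.png",np.hstack([cv2.resize(a,(400,340)),cv2.resize(b,(340,340))]))
E
```

```text
rise t16.12 g [0.5528 0.2146 0.1752] F [ 0.9 -0.4 -1.8] w0.0391 ff60.1
over t17.43 g [0.4637 0.3643 0.1739] F [ 0.1 -0.3 -0.8] w0.0392 ff60.1
[-1.45  0.52  0.57  2.27  1.83  0.34 -1.11] [-0.082  0.997 -0.001]
low t18.30 g [0.4639 0.3649 0.1025] F [-0.2 -0.2  0.2] w0.0389 ff60.1
seated step 4 f0 0.2 t19.50 g [0.4641 0.3653 0.099 ] F [-2.7 -0.   7.3] w0.0389 ff60.9
```

View pics/c5.png

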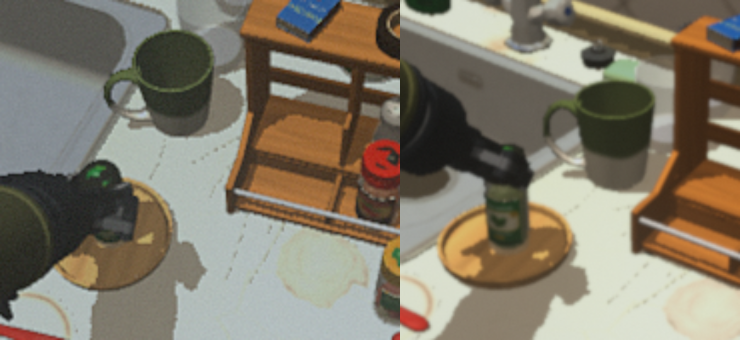

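```bash
python3 - <<'E'
import h; from h import *
Q0=ori(np.radians(45),YAW); use(Q0)
fingers.command_gripper(.062); s=st("open")
g=TRAY+[.001,0,0]
for k in (.06,.045,.03):
    try: line(g-h.ZT*k,.08); break
    except env.MotionError as e: print(k,e)
st("back")
cur=status.state()["eef_pos"]-h.ZT*env.grasp_offset
try: line(cur+[0,-.02,.1],.2)
except env.MotionError as e: print("up",e)
st("up")
use(QY); G=YEL-[0,0,.004]; A=ASIDE.copy(); A[2]=G[2]-.012
env.movep(h.tcp(W(-100,20,250)),QY); st("mid")
line(A+[0,0,.1],.25); st("above")
pic("side","s6"); pic("wrist","w6")
a=cv2.imread("pics/s6.png")[170:340,180:380]; b=cv2.imread("pics/w6.png")
cv2.imwrite("pics/c6.png",np.hstack([cv2.resize(a,(400,340)),cv2.resize(b,(400,340))]))
E
```

```text
open t19.95 g [0.4633 0.3652 0.0978] F [0.6 1.  0.1] w0.0619 ff0.0
back t20.86 g [0.4212 0.3618 0.1414] F [ 0.5 -0.6  0.8] w0.0619 ff0.0
up t21.64 g [0.4211 0.3418 0.2409] F [ 0.1  0.1 -0.8] w0.0619 ff0.0
mid t23.28 g [0.5185 0.1809 0.2493] F [-0.9  0.4 -0.2] w0.0623 ff0.0
above t23.93 g [0.4984 0.0749 0.1915] F [0.3 0.1 0.5] w0.0619 ff0.0
```

View pics/c6.png

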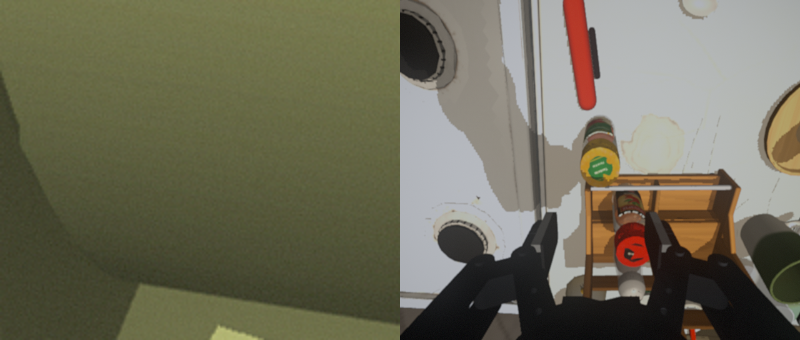

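```bash
python3 - <<'E'
import h; from h import *
use(QY); G=YEL-[0,0,.004]; A=ASIDE.copy(); A[2]=G[2]-.012
line(A+[0,0,.02],.15); line(A+[0,0,.0005],.1); fingers.command_gripper(.03); st("grip")
line(A+[0,0,.012],.05); st("lift"); line(A+[0,0,.07],.15)
line(W(-125,20,G[2]*1e3+58),.15)
line(G+[0,0,.058],.12); st("over"); line(G+[0,0,.01],.1); line(G+[0,0,.003],.04); st("low"); lower(G+[0,0,.003])
E
```

```text
grip t25.38 g [0.4985 0.0737 0.0925] F [-0.8 -1.   5.3] w0.0398 ff59.8
lift t25.77 g [0.498  0.0737 0.1035] F [-0.2  0.6 -1.7] w0.0400 ff60.5
over t28.03 g [0.575  0.2111 0.1607] F [-0.4 -0.4 -1.2] w0.0397 ff60.5
low t28.99 g [0.5756 0.2118 0.106 ] F [-0.4  0.3 -0.1] w0.0398 ff60.5
seated step 2 f0 -0.1 t29.59 g [0.5761 0.2119 0.1046] F [-1.4 -1.   4.9] w0.0395 ff60.9
```

```bash
python3 - <<'E'
import h; from h import *
from meas import proj,ray
use(QY); G=YEL-[0,0,.004]
fingers.command_gripper(.062); st("open")
line(G+[0,0,.11],.12); st("up")
line(W(-90,40,240),.2)
env.move_joints([-1.159,.507,-.238,1.5,.126,1.149,-.155]); st("home")
pic("scene","f1"); pic("side","f2")
def cent(im,lo,hi,box):
    x0,y0,x1,y1=box; m=cv2.inRange(cv2.cvtColor(im[y0:y1,x0:x1],cv2.COLOR_BGR2HSV),lo,hi); M=cv2.moments(m,True); return (round(M["m10"]/max(M["m00"],1)+x0,1),round(M["m01"]/max(M["m00"],1)+y0,1),int(M["m00"]))
for n,f in(("scene0","f1"),("side0","f2")):
    o,w=cv2.imread(f"pics/{n}.png"),cv2.imread(f"pics/{f}.png")
    bx=(320,240,375,345) if n=="scene0" else (310,220,350,285)
    print(n,"yellow",cent(o,(18,170,120),(32,255,255),bx),cent(w,(18,170,120),(32,255,255),bx))
    rb=(300,180,520,360) if n=="scene0" else (290,160,430,310)
    print("red",cent(o,(0,200,120),(4,255,255),rb),cent(w,(0,200,120),(4,255,255),rb))
    d=cv2.absdiff(o,w).max(2)>60; d=cv2.morphologyEx(d.astype(np.uint8),cv2.MORPH_OPEN,np.ones((3,3)))
    k,_,s,c=cv2.connectedComponentsWithStats(d); print([(tuple(s[i]),c[i].round()) for i in range(1,k) if s[i][4]>25])
    cn=n[:-1]; p=[.4641,.3652]; print("black expected base/top",proj(cn,[*p,.006]).round(),proj(cn,[*p,.111]).round())
E
```

```text
open t29.94 g [0.5756 0.2118 0.1038] F [ 0.2 -0.9  0.5] w0.0620 ff0.0
up t31.00 g [0.5752 0.2116 0.2122] F [ 0.3 -0.8  0. ] w0.0623 ff0.0
home t33.32 g [0.1866 0.5952 0.2499] F [ 0.6 -0.7 -0.1] w0.0615 ff0.0
scene0 yellow (338.4, 260.9, 194) (337.9, 261.2, 185)
red (390.7, 278.0, 333) (390.6, 278.0, 335)
[((np.int32(342), np.int32(229), np.int32(24), np.int32(18), np.int32(317)), array([353., 238.])), ((np.int32(207), np.int32(255), np.int32(50), np.int32(65), np.int32(1749)), array([225., 290.])), ((np.int32(350), np.int32(256), np.int32(14), np.int32(14), np.int32(144)), array([357., 262.])), ((np.int32(351), np.int32(273), np.int32(19), np.int32(15), np.int32(213)), array([359., 281.]))]
black expected base/top [222. 316.] [217. 263.]
side0 yellow (325.3, 237.9, 152) (325.0, 237.6, 156)
red (370.4, 246.3, 210) (370.3, 245.4, 206)
[((np.int32(323), np.int32(199), np.int32(19), np.int32(10), np.int32(133)), array([332., 203.])), ((np.int32(321), np.int32(212), np.int32(18), np.int32(9), np.int32(102)), array([329., 216.])), ((np.int32(332), np.int32(228), np.int32(8), np.int32(11), np.int32(47)), array([336., 233.])), ((np.int32(219), np.int32(250), np.int32(21), np.int32(15), np.int32(207)), array([228., 257.])), ((np.int32(221), np.int32(262), np.int32(25), np.int32(31), np.int32(590)), array([234., 277.])), ((np.int32(85), np.int32(318), np.int32(11), np.int32(10), np.int32(41)), array([ 90., 323.]))]
black expected base/top [236. 289.] [228. 261.]
```

```bash
python3 -c "
from workcell import ticket
print(ticket.sign_off())"
```

```text
the job is handed in; nothing more can be done
None
```

The black-capped jar is upright on the round tray, and the yellow front jar is back in its own place in the rack. Nothing else in view had moved, and I handed the job in at about 33 s of robot time.

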